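# Dock the hand control and set its upper pointer knob to the mark on the wide knob

### The job

The press's hand control belongs in the steel cradle, but a tape measure stands there: lift it out and stand it upright on the bench clear of the cradle. Put the hand control flat down in the cradle, with its handle out through the open side, and only then turn the narrow pointer knob on top until its point is in line with the small raised lug that marks the wide knob beneath it. Do not disturb the wide knob, which stays as it was set, nor the other things on the bench.

Things in the scene. Friction and masses are not known exactly. Their poses are not given: they have to be found in the camera images.
- cradle_nest (a point): Centre of the cradle's inner floor. The cradle is a dark steel tray fixed to the bench, base 112 x 132 mm; floor 6 mm above the bench, inside 92 x 92 mm, walls 8 mm thick that rise 16 mm above the floor. The wall on its -x side has a gap 50 mm wide in the middle, for the hand control's handle. x points from the gap across the nest, z up.
- control_head (a point): Underside of the hand control's head, straight below its knobs' axis; x points away from the handle, z up. In the cradle this point lies on the nest's point (4 mm of play all round), with the x axes agreeing; the handle then rests on a tongue 22 mm wide, 6 mm high, that runs out of the gap to 132 mm from the nest's centre; the handle overhangs it 6 mm each side.
- control_handle (a point): Where the hand control is best carried: in the middle of the width of its handle, half-way up (20 mm above its underside), 85 mm from the knob axis. x points along the handle to the head; grip across y (34 mm). Centre of mass about 25 mm nearer the head.
- wide_knob: The wide lower knob, a knurled aluminium disc of 72 mm diameter, 14 mm high, top face 55 mm above the control's underside. Origin on the axis at its foot; x points to its raised mark. It turns stiffly (0.15 Nm) and must stay as it is: more than 3 N on it counts as disturbing it.
- wide_mark (a point): The mark on the wide knob's edge: a black lug 15 mm long (radially) x 8 mm wide that stands 2 mm above the face and sticks out 6 mm past the rim (27 to 42 mm from the axis); this point is on its top, 34.5 mm from the axis.
- pointer_grip (a point): Where the pointer knob is gripped: on the knob axis, 85 mm above the control's underside, 30 mm above the wide knob's face, 10 mm below the pointer knob's top. x points to its pointed end. It is an upright black bar 14 mm thick (grip across y), 46 mm long, 34 mm high, above a low 30 mm round foot.
- pointer_tip (a point): The pointed end of the pointer knob, 24 mm from the axis, at grip height; a white line on top leads to it. The knob turns against light friction (0.05 Nm), stays where left, separate from the wide knob. It starts 0.5 to 1.6 rad counter-clockwise (from above) of the mark; stops 1.7 rad either side of straight away from the handle.
- tape_measure_centre (a point): Centre of the tape measure (half-way up): a yellow case that stands upright, 35 mm thick along x, 79 mm long along y, 70 mm high along z, 0.2 kg. Grip across x. Starts upright on the cradle's floor.
- grease_tub_centre (a point): Centre of a tub of grease, bystander, 78 mm diameter, 68 mm high.
- electrical_tape_centre (a point): Centre of a roll of black tape lying flat, bystander, 59 mm diameter, 19 mm high.
- torch_centre (a point): Centre of a torch lying on the bench, bystander, 36 x 125 x 37 mm, long axis y.
- press_control: The hand control, loose, 0.4 to 0.65 kg, 96 mm high overall; origin and axes as control_head. A square grey head 84 x 84 x 40 mm and a straight black handle 34 mm wide, 40 mm high, that runs in -x to 147 mm from the knob axis. On the head two knobs turn about one upright axis: a wide round one below, a narrow pointer knob above.
- tape_measure: The tape measure; origin at its underside, 35 mm below tape_measure_centre.
Things that resemble listed ones, but are neither listed nor needed, are in the scene too. What is meant by the tape_measure is not black or purple, and is the smaller of those in its own colour.

How it is judged:
By the outcome, as a careful person would: the job done as asked, in the order asked, and still so for the second after the job is handed in, with the robot touching nothing.
It also fails if it takes over 72 s, if anything falls off the work surface, if the arm or the gripper's body presses on something with over 40 N, if the wrist force passes 120 N, or if a joint passes its speed limit or range.

### The arm

A 7-joint arm with a two-finger parallel gripper is mounted at the origin on a cart in front of the work surface, level with it; the furniture and walls round the work are solid. World frame = base frame: x ahead of the robot, y to its left, z up, the work surface at z = 0. Lengths are in mm, angles in rad, forces in N, time in s.
With the tool pointing down it reaches from about 400 to 900 mm from the base axis. Payload 5.6 kg.
Tool frame: the origin (TCP) lies midway between the tips of the shut fingers; the grasp point (between the pads) lies 19 mm behind it; z points along the fingers, y is the line along which they close (so a half turn about z gives the same grasp; the last joint's range is limited). The gripper opens to 92 mm and grips with 3 to 60 N. Pads are 20 mm wide; open, the fingers measure 128 mm over their backs; the gripper's body (75 mm by 189 mm) begins 69 mm behind the grasp point.
Start: joints at [-1.144, 0.468, -0.012, 1.603, 0.006, 1.071, -0.056], TCP at [294.3, 579.566, 214.592] pointing down, gripper open.
Joint ranges: [-2.53, 2.53], [-0.31, 2.02], [-1.57, 1.55], [0.28, 2.44], [-1.29, 4.43], [0.15, 1.84], [-2.92, 2.92]. Speed limits (rad/s): [2.57, 2.57, 3.14, 3.14, 3.14, 3.14, 3.14].

### API

Orientations are given as a rotation vector (axis times angle).
In Python, from cell import robot, grip, kin, viewer gives the robot as it stands. Calls block until the motion is done:
- robot.movep(position, orientation): joint-space move of the TCP to a pose.
- robot.servo_line(position, feed=150, rotation=None): straight line of the TCP; rotation=None keeps the orientation; feed is the mean speed in mm/s.
- robot.goto_joints(angles): joint-space move.
- grip(opening, newtons=None): opening from 0.0 (shut) to 1.0 (fully open); newtons is the grip in N (None keeps the last); returns when the fingers have stopped.
- robot.hold(seconds).
- kin.ik(position, orientation): joint angles nearest the present ones, or None.
- robot.observe(): the state.
- viewer.read_camera(name): name is "scene" or "top" or "wrist"; returns the picture (384x512x3 uint8, red, green, blue); there is no depth.
- viewer.camera_info(name): a dict with "camera_matrix" (3x3 intrinsics, pixels), "k1" (the pictures are not rectified: a ray, as slopes to the right and down, at radius r is drawn at 1 + k1 r^2 times it, then the intrinsics apply), "R" (3x3) and "t" (3): a world point X has camera coordinates R X + t. Camera axes: x right, y down, z forward; pixel columns grow to the right and rows downward; lengths in mm; the calibration is good to about 2 mm. A picture is of the moment at which its call begins: read the wrist's pose just before it. camera_info takes no time and is no camera call; for the wrist camera it gives the pose at the moment of the call.
A pose or a line that the arm cannot do raises robot.IKError and nothing moves.
- robot.job_done(): hands the job in; it is judged then, once.
Trained networks look in the newest picture that a camera, given by its name, has taken for a name from the list of things; names that differ only in an ending like _2 or _b are one class to them, and where a whole thing is asked for, a point or a joint stands for the part that bears it (a point fixed in the world has none). Each returns a list of dicts, best first, with "confidence" (0 to 1); they miss things now and then, are a little off and sometimes report something else, mostly with a low value. They report only what shows in the picture. A call takes as long as a camera call. They do not tell look-alikes from the thing itself.
- viewer.silhouettes(name, camera): "mask" (384x512 bool, what is visible of it).
- viewer.pinpoint(name, camera): "at" ([x, y, z] in mm, in the coordinates of the camera as it stood for that picture, good to about 4 mm: a listed point, or the origin of a listed thing).
The state is a dict: "t": time; "joints": joint angles; "joint_velocities": joint speeds; "joint_torque": joint torques, N m; "tcp_pos": TCP position; "tcp_rot": TCP orientation; "contact_force": force on the tool from outside, world axes, zero at the start; "wrist_torque": the same for the moment, N m; "grip_width": opening from 0.0 (shut) to 1.0 (fully open); "grip_force": force on a finger pad.
Only numpy, scipy, OpenCV 4.12 (cv2) and the standard library are available. Lean on these libraries where they do the work, as an engineer would, in place of code of your own. Each camera call takes 0.05 s, during which the arm holds its last target. There are 200 camera calls.

## Working session

There is one attempt and no reset: what is moved stays moved. The work goes in short steps, each a Python script; the robot and the scene stay as the last script left them, time stands still between calls to the robot, and variables do not carry over. Pictures are saved under pics/ and viewed, at most 10 in all, crops included, and the job is handed in when it is done.

```bash
ls; mkdir -p pics; cat > h.py <<'E'
import numpy as np, cv2
from cell import robot, grip, kin, viewer
def save(n,f,crop=None,s=1):
    im=viewer.read_camera(n)
    if crop: im=im[crop[1]:crop[3],crop[0]:crop[2]]
    im=cv2.resize(im,None,fx=s,fy=s,interpolation=cv2.INTER_CUBIC)
    cv2.imwrite('pics/'+f,im[:,:,::-1])
def w(at,ci): return np.array(ci['R']).T@(np.array(at)-np.array(ci['t']))
def px(X,ci):
    c=np.array(ci['R'])@np.array(X)+np.array(ci['t']); s=c[:2]/c[2]; s=s*(1+ci['k1']*(s@s))
    K=np.array(ci['camera_matrix']); return (K@np.r_[s,1])[:2]
def ray(p,ci,z):
    K=np.array(ci['camera_matrix']); d=np.linalg.solve(K,np.r_[p,1.])[:2]; s=d.copy()
    for _ in range(20): s=d/(1+ci['k1']*(s@s))
    R=np.array(ci['R']);o=-R.T@np.array(ci['t']);v=R.T@np.r_[s,1]
    return o+v*(z-o[2])/v[2]
def find(name,cam,ci=None):
    ci=ci or viewer.camera_info(cam)
    return [(round(d['confidence'],2),w(d['at'],ci).round(1),px(w(d['at'],ci),ci).round()) for d in viewer.pinpoint(name,cam)]
E
python3 - <<'E'
from h import *
print(robot.observe())
for c in ['top','scene']:
    save(c,c+'0.png'); 
    ci=viewer.camera_info(c)
    print(c,-np.array(ci['R']).T@ci['t'])
    for n in ['tape_measure_centre','cradle_nest','control_head','control_handle','pointer_tip','pointer_grip','wide_mark','grease_tub_centre','electrical_tape_centre','torch_centre']:
        print(n,[(a,b.tolist(),p.tolist()) for a,b,p in find(n,c)])
E
```

```text
pics
{'t': 0.0, 'joints': array([-1.14401905,  0.46837927, -0.01161568,  1.60362722,  0.0060153 ,
        1.0713782 , -0.05628599]), 'joint_velocities': array([-4.55297130e-04, -3.25962183e-04, -3.26530256e-04,  7.98728730e-05,
       -5.56250352e-04, -1.96686788e-04, -1.85177498e-03]), 'joint_torque': array([-1.37018262e-03, -5.20559800e+01, -1.36293622e-02, -2.43748480e+01,
       -5.68515225e-02,  1.73837948e-02,  1.44776805e-04]), 'tcp_pos': array([294.04303448, 579.03558951, 213.63750785]), 'tcp_rot': array([-7.31139473e-01, -3.05503963e+00,  2.72511628e-03]), 'contact_force': array([0.26524455, 0.1656264 , 0.73356618]), 'wrist_torque': array([ 0.00126382, -0.03405421,  0.04562527]), 'grip_force': 0.0, 'grip_width': 0.9968426417976834}
top [   4.73576865  -26.02907525 1594.14630003]
tape_measure_centre [(0.82, [570.0, 219.6, 40.5], [219.0, 188.0]), (0.81, [434.3, 340.0, 49.4], [180.0, 217.0]), (0.8, [568.2, 374.2, 34.7], [179.0, 183.0]), (0.71, [622.6, 555.0, 51.8], [136.0, 162.0])]
cradle_nest [(0.79, [567.1, 213.6, 9.3], [222.0, 192.0]), (0.19, [599.8, -210.6, 2.2], [335.0, 20
[... 795 characters left out ...]
190.0]), (0.62, [571.1, 367.5, 36.9], [186.0, 171.0]), (0.62, [624.8, 551.9, 45.8], [158.0, 146.0])]
cradle_nest [(0.68, [569.1, 212.0, 2.6], [222.0, 194.0])]
control_head [(0.7, [596.3, -220.2, -0.3], [348.0, 241.0])]
control_handle []
pointer_tip [(0.72, [505.7, -218.4, 17.5], [334.0, 255.0]), (0.61, [608.6, -191.0, 83.8], [344.0, 212.0])]
pointer_grip [(0.48, [596.7, -216.1, 83.2], [351.0, 218.0])]
wide_mark [(0.67, [626.7, -226.0, 57.9], [357.0, 220.0])]
grease_tub_centre [(0.79, [720.6, -8.4, 31.0], [306.0, 187.0])]
electrical_tape_centre [(0.48, [466.1, 11.8, 6.8], [255.0, 234.0]), (0.31, [716.0, -7.5, 33.2], [305.0, 187.0])]
torch_centre [(0.66, [504.1, -390.1, 12.2], [394.0, 283.0])]
```

```bash
python3 - <<'E'
from h import *
a=cv2.imread('pics/top0.png')[130:270,100:420]
b=cv2.imread('pics/scene0.png')[110:310,110:430]
cv2.imwrite('pics/both.png',np.vstack([cv2.resize(a,None,fx=1.8,fy=1.8,interpolation=2),cv2.resize(b,None,fx=1.7,fy=1.7,interpolation=2)[:, :544] if 0 else cv2.resize(b,(576,345),interpolation=2)]))
E
```

```text
(no output)
```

View pics/both.png

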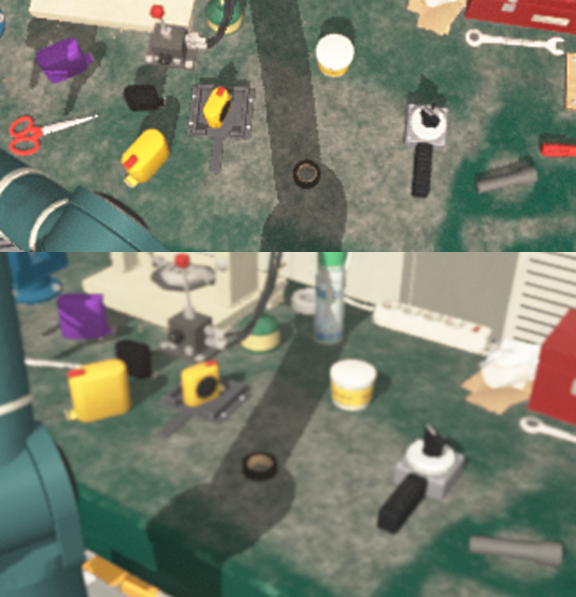

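Candidates for the tape measure in the top picture: yellow in the cradle (219,188), larger yellow (180,217), black (179,183) and purple (136,162). I choose the small yellow one in the cradle and will check it with the wrist camera.

```bash
cat >> h.py <<'E'
from scipy.spatial.transform import Rotation as Ro
def down(yaw):  # tool x at yaw, tool y at yaw-90deg
    c,s=np.cos(yaw),np.sin(yaw); return Ro.from_matrix([[c,s,0],[s,-c,0],[0,0,-1]]).as_rotvec()
def st():
    o=robot.observe(); print('t',round(o['t'],2),o['tcp_pos'].round(1),'F',o['contact_force'].round(1),'gw',round(o['grip_width']*92,1),'gf',round(o['grip_force'],1),'j7',o['joints'][6].round(2)); return o
def look(names,f,cam='wrist',crop=None,s=1):
    ci=viewer.camera_info(cam); save(cam,f,crop,s)
    for n in names: print(n,[(a,b.tolist(),p.tolist()) for a,b,p in find(n,cam,ci)])
    return ci
E
python3 - <<'E'
from h import *
R=Ro.from_rotvec([-.7311,-3.055,.0027]).as_matrix(); print('yaw0',np.arctan2(R[1,0],R[0,0]))
ci=viewer.camera_info('wrist'); o=robot.observe()
Rt=Ro.from_rotvec(o['tcp_rot']).as_matrix(); print('cam in tool',Rt.T@(-np.array(ci['R']).T@ci['t']-o['tcp_pos']),'\n',(Rt.T@np.array(ci['R']).T).round(2),ci['camera_matrix'])
robot.servo_line([294,579,380],feed=300)
for y in (-1.57,0,1.57,3.14):
    q=kin.ik([540,200,380],down(y)); print(y,None if q is None else np.round(q,2))
for y in (-1.57,0,1.57,3.14):
    q=kin.ik([595,-213,200],down(y)); print(y,None if q is None else np.round(q,2))
E
```

```text
yaw0 2.671802885133566
cam in tool [  85.13590241   -0.81835967 -170.55648788] 
 [[-0.   -0.95 -0.3 ]
 [ 1.   -0.   -0.  ]
 [ 0.   -0.3   0.95]] [[290.59569293   0.         257.52210176]
 [  0.         290.59569293 192.25530996]
 [  0.           0.           1.        ]]
-1.57 [-0.41  0.22  0.    1.57 -0.    1.35  2.73]
0 [-0.87  0.23  0.56  1.6  -0.12  1.35 -1.87]
1.57 [-0.74  0.22  0.39  1.59 -0.08  1.35 -0.33]
3.14 [-0.57  0.22  0.19  1.58 -0.04  1.35  1.19]
-1.57 [-0.53  0.85  1.34  1.72 -0.86  1.3  -2.14]
0 [-0.41  0.64  1.03  1.71 -0.59  1.14 -0.78]
1.57 [-0.38  0.61  0.97  1.71 -0.55  1.12  0.76]
3.14 [-0.21  0.52  0.7   1.7  -0.37  1.06  2.18]
```

```bash
python3 - <<'E'
from h import *
robot.movep([570,190,270],down(1.57)); st()
ci=look(['tape_measure_centre','cradle_nest'],'w1.png')
for d in viewer.silhouettes('tape_measure','wrist'):
    ys,xs=np.nonzero(d['mask']); print(d['confidence'],len(xs),xs.mean(),ys.mean(),cv2.minAreaRect(np.c_[xs,ys].astype(np.float32)))
E
```

```text
t 3.58 [569.6 192.1 270.2] F [ 0.1 -0.6 -0.6] gw 92.1 gf 0.0 j7 -0.25
tape_measure_centre [(0.92, [564.6, 368.8, 30.6], [255.0, 24.0]), (0.79, [572.2, 210.1, 44.4], [260.0, 152.0])]
cradle_nest [(0.79, [572.6, 207.1, 5.7], [260.0, 150.0]), (0.41, [720.9, -11.0, 39.1], [352.0, 288.0])]
0.93 1651 256.8831011508177 25.606904906117503 ((259.30230712890625, 28.496482849121094), (65.00811004638672, 33.05245590209961), 78.02386474609375)
0.7 1469 256.30224642614024 151.9210347174949 ((257.17926025390625, 152.12265014648438), (55.63102722167969, 29.807241439819336), 15.945395469665527)
```

View pics/w1.png

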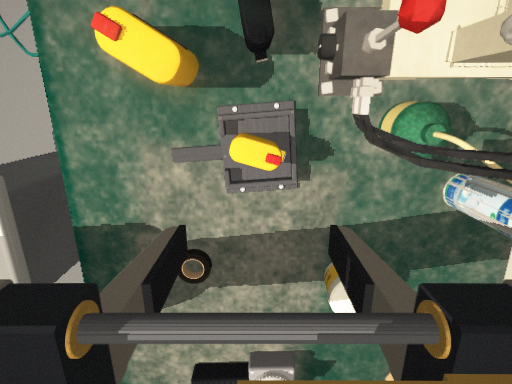

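The wrist view confirms that the small yellow tape measure stands in the cradle at (257,152). The larger yellow one is at (147,45). The tongue points left (-x), and the tape's long axis lies about 16° off world x.

```bash
python3 - <<'E'
from h import *
im=cv2.imread('pics/w1.png')[90:200,165:315]
cv2.imwrite('pics/w1c.png',cv2.resize(im,None,fx=5,fy=5,interpolation=2))
ci=viewer.camera_info('wrist')
full=cv2.imread('pics/w1.png')
hsv=cv2.cvtColor(full,cv2.COLOR_BGR2HSV)
m=cv2.inRange(hsv,(0,130,110),(34,255,255))|cv2.inRange(hsv,(170,130,110),(180,255,255))
m[:, :215]=0;m[:,300:]=0;m[:110]=0;m[190:]=0
ys,xs=np.nonzero(m)
P=np.array([ray([x,y],ci,76)[:2] for x,y in zip(xs,ys)])
r=cv2.minAreaRect(P.astype(np.float32)); print('tape top rect',r)
# upper-face (bright) only
c=P.mean(0);u,s,v=np.linalg.svd(P-c);print(c,v[0],np.degrees(np.arctan2(v[0][1],v[0][0])))
a=(P-c)@v[0];b=(P-c)@v[1];print(np.percentile(a,[1,99]),np.percentile(b,[1,99]))
E
```

```text
tape top rect ((567.1765747070312, 214.368896484375), (37.85070037841797, 68.62413787841797), 73.76496124267578)
[566.2042141  214.59612502] [ 0.95906787 -0.2831763 ] -16.449868226843808
[-31.90158123  33.75914353] [-18.38491989  18.37315145]
```

View pics/w1c.png

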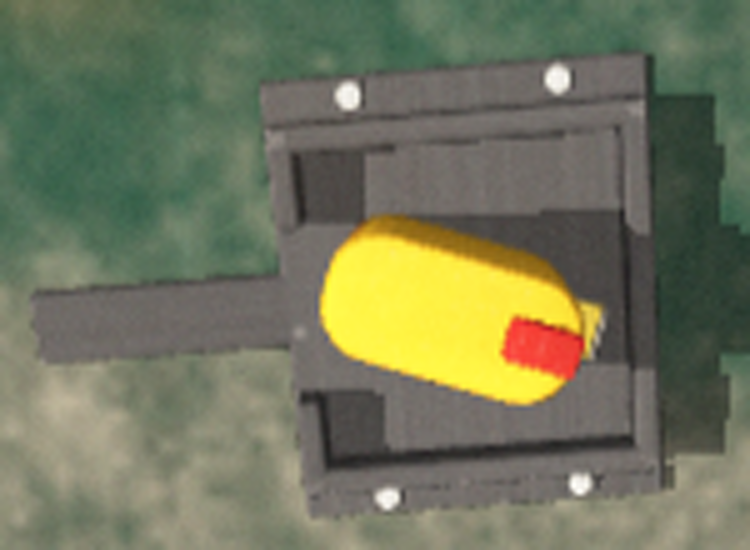

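```bash
python3 - <<'E'
from h import *
from scipy.optimize import least_squares
ci=viewer.camera_info('wrist')
obs=[(262,85,-56,66,6),(650,55,56,66,6),(665,485,56,-66,6),(312,517,-56,-66,6),(33,290,-132,11,6),(40,362,-132,-11,6),
 (268,132,-54,54,22),(648,100,54,54,22),(658,462,54,-54,22),(307,480,-54,-54,22)]
def res(p,rep=0):
    c,s=np.cos(p[2]),np.sin(p[2]);out=[]
    for u,v,x,y,z in obs:
        q=px([p[0]+c*x-s*y,p[1]+s*x+c*y,z],ci); out+=list(q-[u/5+165-.4,v/5+90-.4])
    return np.array(out)
r=least_squares(res,[570,210,.07],loss='soft_l1');print(r.x,res(r.x).reshape(-1,2).round(1).tolist())
E
```

```text
[5.70990495e+02 2.07678721e+02 7.37375112e-02] [[-0.3, -0.9], [0.3, -1.0], [0.2, 1.7], [-0.6, 0.3], [-0.8, 0.2], [0.1, 0.3], [-0.6, -1.3], [1.0, -0.8], [1.5, 1.7], [-0.2, 3.2]]
```

```bash
python3 - <<'E'
from h import *
yw=np.radians(163.5); r=down(yw)
print(np.round(kin.ik([567,214.5,130],r),2))
robot.movep([567,214.5,150],r); grip(0.7)
st(); ci=look(['tape_measure_centre','cradle_nest'],'w2.png')
print('exp',px([567,214.5,76],ci))
robot.servo_line([567,214.5,34],feed=120); st()
grip(0.0,20); o=st()
robot.servo_line([567,214.5,130],feed=150); o=st()
viewer.read_camera('wrist'); print(find('cradle_nest','wrist'))
E
```

```text
[-0.52  0.49  0.13  1.79 -0.08  0.87  0.93]
t 5.45 [567.  214.5 150.1] F [-0.1 -0.4 -0.6] gw 64.4 gf 0.0 j7 0.93
tape_measure_centre [(0.93, [571.6, 211.8, 45.1], [257.0, 197.0]), (0.78, [567.2, 370.9, 36.6], [413.0, 146.0])]
cradle_nest []
exp [258.63904699 201.98432921]
t 6.72 [567.6 214.8  34.7] F [ 0.2 -0.4 -0.2] gw 64.4 gf 0.0 j7 0.95
t 7.27 [567.1 214.4  34.3] F [-0.1 -0.9  1.8] gw 35.0 gf 19.6 j7 0.95
t 8.06 [566.2 214.3 129. ] F [-0.   0.6 -2.2] gw 34.4 gf 19.9 j7 0.94
[(0.82, array([572. , 211.5,   5.9]), array([258., 193.]))]
```

```bash
python3 - <<'E'
from h import *
yw=np.radians(163.5); r=down(yw)
robot.servo_line([610,80,110],feed=200)
robot.servo_line([610,80,40],feed=120)
robot.servo_line([610,80,28.5],feed=30); st()
grip(0.7); robot.servo_line([610,80,150],feed=200); st()
robot.movep([565,190,250],down(1.57)); robot.hold(.3)
ci=look(['cradle_nest','tape_measure_centre'],'w3.png',crop=(150,20,400,220),s=3.2)
np.savez('ci3.npz',R=ci['R'],t=ci['t'])
st()
E
```

```text
t 10.29 [610.2  79.9  29.1] F [-1.9 -1.1  4.8] gw 34.0 gf 20.0 j7 1.2
t 11.66 [609.2  79.9 149.1] F [-0.9  0.2 -0.6] gw 64.5 gf 0.0 j7 1.18
cradle_nest [(0.97, [571.6, 208.5, 4.7], [263.0, 149.0])]
tape_measure_centre [(0.87, [613.1, 80.1, 36.4], [291.0, 240.0]), (0.63, [566.6, 370.0, 34.7], [259.0, 14.0])]
t 13.38 [565.  189.8 250. ] F [-0.1 -0.1 -0.3] gw 64.7 gf 0.0 j7 -0.23
```

View pics/w3.png

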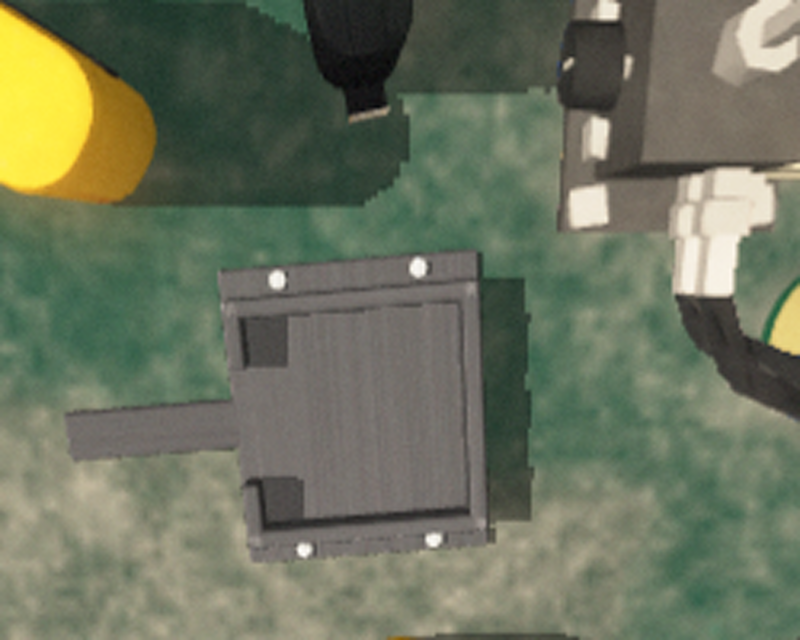

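```bash
python3 - <<'E'
from h import *
from scipy.optimize import least_squares
ci=viewer.camera_info('wrist'); a=np.load('ci3.npz'); ci['R']=a['R'];ci['t']=a['t']
P=lambda u,v:np.array([(u+.5)/3.2+150-.5,(v+.5)/3.2+20-.5])
obs=[(220,270,-56,66,6),(481,251,56,66,6),(495,542,56,-66,6),(252,561,-56,-66,6),(66,412,-132,11,6),(73,460,-132,-11,6)]
def res(p):
    c,s=np.cos(p[2]),np.sin(p[2]);out=[]
    for u,v,x,y,z in obs:
        q=px([p[0]+c*x-s*y,p[1]+s*x+c*y,z],ci); out+=list(q-P(u,v))
    return np.array(out)
r=least_squares(res,[570,210,.07]);print(r.x,res(r.x).reshape(-1,2).round(1).tolist())
for u,v in [(155,140),(92,110),(100,205)]: print('big tape',[ray(P(u,v),ci,z).round() for z in (10,90)])
# control view
robot.movep([560,-213,230],down(-1.57) if 0 else down(1.57)); robot.hold(.3); st()
ci=look(['control_head','control_handle','pointer_tip','pointer_grip','wide_mark'],'w4.png')
np.savez('ci4.npz',R=ci['R'],t=ci['t'])
im=cv2.imread('pics/w4.png'); 
E
```

```text
[5.71644401e+02 2.09103922e+02 7.75279898e-02] [[-0.1, -0.2], [0.6, -1.2], [-0.7, 0.9], [0.5, 0.6], [-0.3, 0.0], [0.1, 0.2]]
big tape [array([487., 321.,  10.]), array([502., 311.,  90.])]
big tape [array([463., 332.,  10.]), array([482., 320.,  90.])]
big tape [array([463., 296.,  10.]), array([483., 292.,  90.])]
t 15.18 [ 560.3 -212.2  230. ] F [-0.1  0.8 -0.3] gw 64.4 gf 0.0 j7 0.54
control_head []
control_handle [(0.61, [513.4, -217.3, 20.5], [223.0, 171.0])]
pointer_tip [(0.71, [609.9, -194.3, 84.9], [303.0, 164.0])]
pointer_grip [(0.63, [595.1, -219.0, 83.1], [289.0, 185.0])]
wide_mark [(0.85, [628.2, -226.7, 60.7], [314.0, 186.0])]
```

View pics/w4.png

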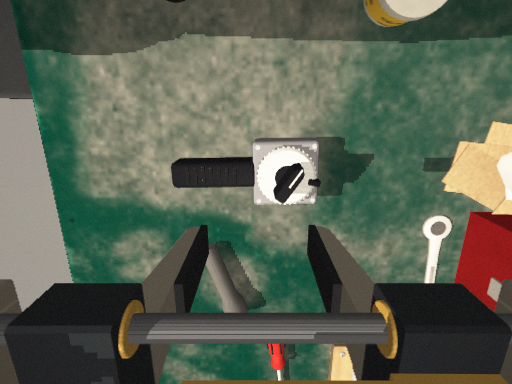

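The control lies with its handle to -x, head at (286,172). The pointer's white line points up and right, and the mark lug is at (314,183).

```bash
python3 - <<'E'
import cv2
im=cv2.imread('pics/w4.png')[125:220,165:330]
cv2.imwrite('pics/w4c.png',cv2.resize(im,None,fx=4.8,fy=4.8,interpolation=2))
E
```

```text
(no output)
```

View pics/w4c.png

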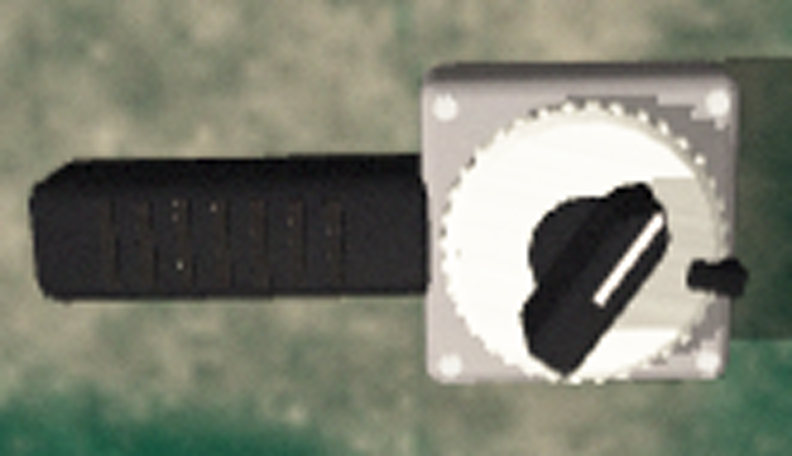

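```bash
python3 - <<'E'
from h import *
from scipy.optimize import least_squares
ci=viewer.camera_info('wrist'); a=np.load('ci4.npz'); ci['R']=a['R'];ci['t']=a['t']
P=lambda u,v:np.array([(u+.5)/4.8+165-.5,(v+.5)/4.8+125-.5])
def res(p):
    c,s=np.cos(p[2]),np.sin(p[2]);k=p[3];out=[]
    for u,v,x,y,z in [(445,107,-k,k,40),(718,103,k,k,40),(705,362,k,-k,40),(450,364,-k,-k,40),(586,242,0,0,55)]:
        out+=list(px([p[0]+c*x-s*y,p[1]+s*x+c*y,z],ci)-P(u,v))
    return np.array(out)
r=least_squares(res,[595,-213,0,36]);p=r.x;print(p,res(p).reshape(-1,2).round(1).tolist())
# handle lower edge
e=[ray(P(u,v),ci,40) for u,v in [(80,299),(400,295)]];print('handle edge',e,np.arctan2(*(e[1]-e[0])[1::-1]))
ax=p[:2]
for n,q,z in [('mark',(716,275),57),('tip on top',(664,212),95),('tail',(598,304),95)]:
    X=ray(P(*q),ci,z)[:2]; d=X-ax; print(n,X,np.hypot(*d),np.arctan2(d[1],d[0])-p[2])
E
```

```text
[ 5.94743462e+02 -2.16080010e+02  1.23926399e-02  3.50597766e+01] [[0.2, -0.4], [-0.0, -0.3], [0.2, -0.6], [-0.2, -0.4], [-0.2, 1.6]]
handle edge [array([ 460.78141204, -233.55749996,   40.        ]), array([ 546.89255253, -232.45639927,   40.        ])] 0.012786274549959824
mark [ 628.14987349 -222.26036723] 33.973300239318775 -0.1953293674704581
tip on top [ 608.04629984 -197.25747402] 23.048933566601903 0.943161502395997
tail [ 593.97237391 -218.72309494] 2.7532665344097986 -1.8670488057816395
```

```bash
python3 - <<'E'
from h import *
p=np.array([594.7,-216.3]);th=.0125; g=p-80*np.array([np.cos(th),np.sin(th)])
r=down(th); grip(0.66,40)
robot.movep([*g,110],r); st()
robot.servo_line([*g,9.5],feed=110); st()
grip(0.0,40); o=st()
robot.servo_line([g[0],g[1],60],feed=100); robot.servo_line([g[0],g[1],150],feed=200); robot.hold(.2);o=st()
print(o['wrist_torque'].round(2))
th2=.0775; r2=down(th2); n=np.array([571.5,208.9]); g2=n-80*np.array([np.cos(th2),np.sin(th2)])
q=kin.ik([*g2,150],r2); print(np.round(o['joints'],2),np.round(q,2)); print(np.round(kin.ik([*g2,16],r2),2))
robot.servo_line([*g2,150],feed=200,rotation=r2); robot.hold(.3); o=st()
ci=look(['control_head','pointer_grip','wide_mark','pointer_tip','cradle_nest'],'w5.png')
np.savez('ci5.npz',R=ci['R'],t=ci['t'],tp=o['tcp_pos'],g2=g2)
E
```

```text
t 16.87 [ 515.2 -217.3  110.3] F [-0.8  0.1 -0.7] gw 61.0 gf 0.0 j7 -0.68
t 17.93 [ 515.2 -217.6   10.1] F [-0.6 -0.3  0.2] gw 60.6 gf 0.0 j7 -0.57
t 18.45 [ 514.9 -217.1    9.8] F [-0.6  1.6  2.9] gw 33.8 gf 40.0 j7 -0.57
t 19.91 [ 513.7 -216.8  148.5] F [ 0.3 -0.4 -6.2] gw 33.9 gf 40.0 j7 -0.73
[-0.04  0.27  0.03]
[-0.37  0.54  0.94  1.93 -0.53  0.95 -0.73] [-1.21  0.5   0.98  2.   -0.52  0.92 -1.45]
[-1.02  0.68  0.74  2.05 -0.73  0.69 -1.29]
t 22.46 [491.8 202.5 150. ] F [-0.2  0.  -5.6] gw 33.6 gf 40.0 j7 -1.47
control_head []
pointer_grip [(0.67, [569.9, 207.4, 221.8], [260.0, 118.0])]
wide_mark [(0.76, [605.0, 204.0, 199.4], [276.0, 17.0])]
pointer_tip [(0.89, [584.2, 227.6, 224.5], [197.0, 65.0])]
cradle_nest []
```

View pics/w5.png

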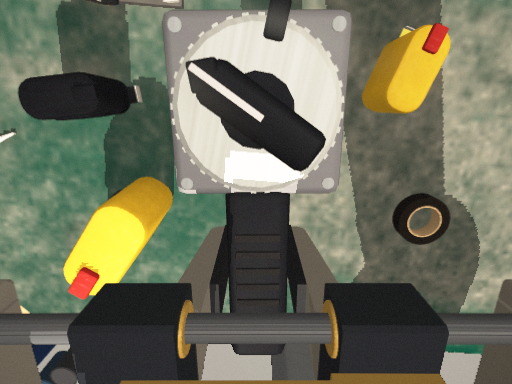

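```bash
python3 - <<'E'
from h import *
from scipy.optimize import least_squares
ci=viewer.camera_info('wrist'); a=np.load('ci5.npz'); ci['R']=a['R'];ci['t']=a['t']
def res(p):
    c,s=np.cos(p[2]),np.sin(p[2]);k=35.06;out=[]
    for u,v,x,y in [(175,24,k,k),(341,24,k,-k),(327,183,-k,-k),(186,183,-k,k)]:
        out+=list(px([p[0]+c*x-s*y,p[1]+s*x+c*y,p[3]+(x*np.sin(p[4]))],ci)-(u,v))
    return np.array(out)
r=least_squares(res,[571,209,.077,180,0]);p=r.x;print(p.round(4),res(p).reshape(-1,2).round(1).tolist())
zb=p[3]-40
L=[ray(q,ci,zb+96)[:2] for q in [(262,120),(190,64)]];d=L[1]-L[0];print('line',np.arctan2(d[1],d[0])-p[2],[np.hypot(*(l-p[:2])) for l in L],L)
M=[ray(q,ci,zb+57)[:2] for q in [(276,38),(280,3)]];print('mark',[(np.hypot(*(m-p[:2])),np.arctan2(*(m-p[:2])[::-1])-p[2]) for m in M])
print('tcp->head in head frame',a['tp'][:2]-p[:2], 'cmd',a['g2'],a['tp'])
E
```

```text
[5.712176e+02 2.082164e+02 7.180000e-02 1.812523e+02 1.240000e-02] [[-0.3, -0.6], [-0.5, 0.3], [0.3, 0.5], [0.6, -0.1]]
line 0.9306290579974191 [np.float64(1.7464448572439395), np.float64(22.098016332211863)] [array([570.12302988, 206.855477  ]), array([582.95242269, 226.94110901])]
mark [(np.float64(27.54517636698517), np.float64(-0.2544015492795294)), (np.float64(38.97394708197996), np.float64(-0.2098514769879941))]
tcp->head in head frame [-79.42323368  -5.75174153] cmd [491.74012977 202.70620459] [491.79433742 202.46463561 150.01520498]
```

```bash
python3 - <<'E'
from h import *
x,y=np.load('ci5.npz')['g2']+[.3,.5]
robot.servo_line([x,y,45],feed=150); st()
z=32
robot.servo_line([x,y,z],feed=60)
while z>14:
    z-=2; robot.servo_line([x,y,z],feed=30); o=st()
    if o['contact_force'][2]>4 or np.abs(o['contact_force'][:2]).max()>8: break
ci=look(['control_head','pointer_grip','cradle_nest'],'w6.png')
E
```

```text
t 23.61 [492.8 203.2  45.6] F [-1.4  0.7 -4.9] gw 33.9 gf 40.0 j7 -1.33
t 24.23 [492.1 203.2  30. ] F [-0.1  0.8 -5. ] gw 33.5 gf 40.0 j7 -1.31
t 24.48 [492.  203.2  27.9] F [ 1.  -0.2 -5.6] gw 33.6 gf 40.0 j7 -1.31
t 24.73 [491.9 203.2  25.9] F [-0.9  0.3 -6.3] gw 33.6 gf 40.0 j7 -1.3
t 24.98 [491.9 203.2  23.9] F [ 0.   0.  -5.5] gw 34.1 gf 40.0 j7 -1.3
t 25.23 [491.9 203.2  21.9] F [ 0.3  0.1 -5.8] gw 34.1 gf 40.0 j7 -1.3
t 25.48 [491.9 203.2  19.9] F [-1.3 -0.1 -5.4] gw 33.5 gf 40.0 j7 -1.3
t 25.73 [491.9 203.2  17.9] F [-0.1 -0.1 -5.2] gw 33.9 gf 40.0 j7 -1.29
t 25.98 [492.1 203.2  16. ] F [ 0.5  0.1 -5.3] gw 34.2 gf 40.0 j7 -1.29
t 26.23 [492.2 203.3  15.7] F [-5.9 -1.4 15. ] gw 33.9 gf 40.0 j7 -1.29
control_head []
pointer_grip [(0.89, [574.2, 209.8, 89.1], [255.0, 105.0]), (0.25, [583.6, 227.6, 89.8], [200.0, 69.0])]
cradle_nest []
```

```bash
python3 - <<'E'
from h import *
grip(0.6); o=st(); x,y=o['tcp_pos'][:2]
robot.servo_line([x,y,165],feed=200); robot.hold(.3); o=st()
ci=look(['control_head','pointer_grip','pointer_tip','wide_mark'],'w7.png')
np.savez('ci7.npz',R=ci['R'],t=ci['t'],tp=o['tcp_pos'])
E
```

```text
t 26.93 [492.1 203.2  14. ] F [ 0.5 -0.4  0.4] gw 54.9 gf 0.0 j7 -1.29
t 28.13 [491.9 202.9 164.3] F [-0.4  0.1 -0. ] gw 55.3 gf 0.0 j7 -1.49
control_head []
pointer_grip [(0.62, [572.7, 206.8, 86.2], [259.0, 105.0])]
pointer_tip [(0.82, [584.1, 227.7, 90.7], [234.0, 88.0])]
wide_mark [(0.67, [605.1, 204.9, 63.9], [264.0, 65.0])]
```

View pics/w7.png

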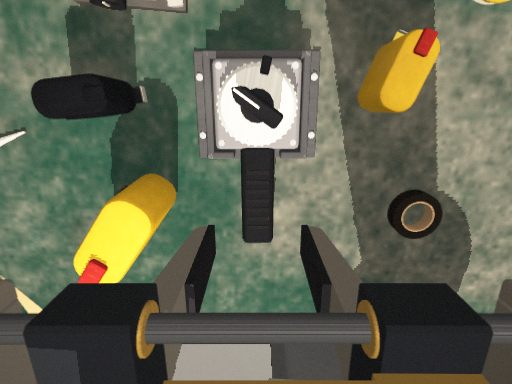

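The control is seated squarely in the cradle (head at ~(257,108)) with the handle lying on the tongue. The lug is at (265,65) and the pointer tip at (234,89).

```bash
python3 - <<'E'
from h import *
from scipy.optimize import least_squares
def ana(f,c,p0,zb,free):
    ci=viewer.camera_info('wrist'); a=np.load(c); ci['R']=a['R'];ci['t']=a['t']
    im=cv2.imread('pics/'+f); g=im.min(2).astype(float); k=35.06
    cs=[(k,k),(k,-k),(-k,-k),(-k,k)]
    def pr(p): 
        cc,s=np.cos(p[2]),np.sin(p[2]); return np.array([px([p[0]+cc*x-s*y,p[1]+s*x+cc*y,zb+40],ci) for x,y in cs])
    p=np.array(p0)
    if free:
        obs=[]
        for u,v in pr(p0):
            u0,v0=int(round(u)),int(round(v)); W=g[v0-4:v0+5,u0-4:u0+5]; w_=np.clip(W-np.percentile(W,75),0,None)
            yy,xx=np.mgrid[v0-4:v0+5,u0-4:u0+5]; obs.append(((w_*xx).sum()/w_.sum(),(w_*yy).sum()/w_.sum()))
        r=least_squares(lambda p:(pr(p)-obs).ravel(),p0,loss='soft_l1');p=r.x;print(f,p.round(3),(pr(p)-obs).round(1).tolist())
    B=np.arange(-1.6,1.6,.01)
    def prof(rad,z):
        return np.array([cv2.remap(im.max(2),np.float32([[px([p[0]+q*np.cos(b+p[2]),p[1]+q*np.sin(b+p[2]),zb+z],ci)[0] for q in rad]]),np.float32([[px([p[0]+q*np.cos(b+p[2]),p[1]+q*np.sin(b+p[2]),zb+z],ci)[1] for q in rad]]),1).mean() for b in B])
    m=prof(np.arange(29,35),57); d=B[(m<100)&(B<.4)];print(' mark rel',d.min(),d.max(),d.mean())
    m=prof(np.arange(10,20),96); j=B[(B>.4)&(B<1.5)][m[(B>.4)&(B<1.5)].argmax()];w_=np.clip(m-120,0,None)*(abs(B-j)<.15);print(' line rel',j,(w_*B).sum()/w_.sum())
ana('w5.png','ci5.npz',[571.2,208.2,.0718],141,False)
ana('w7.png','ci7.npz',[571.5,208.7,.075],6,True)
E
```

```text
mark rel -0.31999999999999895 -0.08999999999999875 -0.20499999999999885
 line rel 0.9500000000000024 0.9547847619047641
w7.png [5.71835e+02 2.08422e+02 7.80000e-02] [[-0.0, -0.1], [-0.1, 0.1], [-0.1, 0.1], [0.3, -0.1]]
 mark rel -0.31999999999999895 -0.08999999999999875 -0.20499999999999885
 line rel 0.9800000000000022 0.9809408302040009
```

```bash
python3 - <<'E'
from h import *
A=[571.8,208.4]
grip(0.45,15)
robot.movep([*A,150],down(1.045)); robot.hold(.2); st()
robot.servo_line([*A,74],feed=80); robot.hold(.2); st()
grip(0.0,15); o=st()
for b in np.linspace(1.045,-.127,9)[1:]:
    robot.servo_line([*A,74],rotation=down(b)); 
    o=robot.observe(); print(round(o['t'],2),o['tcp_pos'].round(1),o['contact_force'].round(1),o['wrist_torque'].round(2))
    if abs(o['contact_force']).max()>15: break
robot.hold(.3); o=st(); R=Ro.from_rotvec(o['tcp_rot']).as_matrix(); print('yaw',np.arctan2(R[1,0],R[0,0]))
E
```

```text
t 29.84 [571.4 208.7 150. ] F [-0.1  0.2 -0.2] gw 41.4 gf 0.0 j7 -0.6
t 31.14 [572.1 208.6  74.5] F [ 0.2 -1.1 -0.4] gw 41.2 gf 0.0 j7 -0.54
t 31.67 [571.9 208.4  74. ] F [-0.4 -0.5  0.1] gw 14.0 gf 15.0 j7 -0.54
31.97 [571.7 208.3  74. ] [-0.4 -0.3  1.3] [-0.15  0.26  0.03]
32.27 [571.6 208.4  74. ] [-1.1 -0.5  2.4] [-0.15  0.47 -0.07]
32.57 [571.4 208.6  74. ] [-3.1 -0.1  3.6] [-0.08  0.62  0.01]
32.87 [571.4 208.7  74. ] [-3.7  0.6  3.8] [ 0.06  0.92 -0.06]
33.17 [571.5 208.8  74. ] [-3.5  0.1  4.4] [ 0.2   0.94 -0.03]
33.47 [571.7 208.7  74. ] [-3.1  0.8  4.4] [ 0.24  0.92 -0.01]
33.77 [571.9 208.5  74. ] [-2.1  0.5  2.9] [ 0.29  0.72 -0.03]
34.07 [572.1 208.3  74. ] [-2.2  0.9  2.4] [ 0.22  0.52 -0.04]
t 34.37 [572.  208.4  74. ] F [-1.   1.   1.4] gw 13.9 gf 15.0 j7 -1.51
yaw -0.125741094349285
```

```bash
python3 - <<'E'
from h import *
grip(0.45); st()
robot.servo_line([571.8,208.4,150],feed=150)
robot.movep([492,203,165],down(.0775)); robot.hold(.3); o=st()
ci=look(['pointer_grip','pointer_tip','wide_mark'],'w8.png')
np.savez('ci8.npz',R=ci['R'],t=ci['t'])
im=cv2.imread('pics/w8.png')[20:260,160:460];cv2.imwrite('pics/w8c.png',cv2.resize(im,None,fx=2.5,fy=2.5,interpolation=2))
E
```

```text
t 34.94 [571.8 208.3  74. ] F [ 0.4 -0.   0.6] gw 41.4 gf 0.0 j7 -1.51
t 36.33 [492.7 202.6 164.7] F [ 0.3  0.1 -0.3] gw 41.1 gf 0.0 j7 -1.47
pointer_grip [(0.71, [575.3, 206.8, 87.6], [259.0, 103.0])]
pointer_tip [(0.77, [596.9, 201.8, 91.9], [268.0, 74.0])]
wide_mark [(0.68, [604.2, 201.3, 64.6], [268.0, 68.0])]
```

View pics/w8c.png

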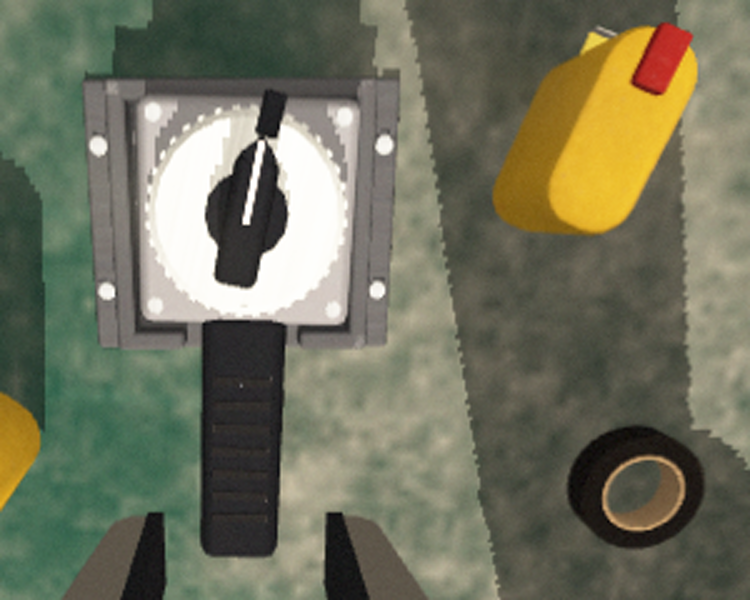

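The pointer's white line, (246,223) to (263,140), runs straight to the lug at (271,112). The control is seated and the tape measure stands upright. I'll do a numeric check before handing in.

```bash
python3 - <<'E'
from h import *
from scipy.optimize import least_squares
a=np.load('ci8.npz');ci=viewer.camera_info('wrist');ci['R']=a['R'];ci['t']=a['t'];im=cv2.imread('pics/w8.png')
P=lambda u,v:np.array([(u+.5)/2.5+160-.5,(v+.5)/2.5+20-.5]);k=35.06
def res(p):
    c,s=np.cos(p[2]),np.sin(p[2])
    return np.r_[tuple(px([p[0]+c*x-s*y,p[1]+s*x+c*y,46],ci)-P(u,v) for u,v,x,y in [(152,112,k,k),(344,116,k,-k),(333,309,-k,-k),(155,305,-k,k)])]
p=least_squares(res,[571.8,208.4,.078]).x;print(p,res(p).round(1))
B=np.arange(-.8,.6,.01)
def prof(rad,z):
    q=np.array([[px([p[0]+r*np.cos(b+p[2]),p[1]+r*np.sin(b+p[2]),6+z],ci) for r in rad] for b in B],np.float32)
    return cv2.remap(im.max(2),q[...,0],q[...,1],1).mean(1)
m=prof(np.arange(32,40),57);d=B[(m<80)];print('mark',d.min(),d.max(),d.mean())
m=prof(np.arange(9,20),96);w_=np.clip(m-120,0,None);print('line',(w_*B).sum()/w_.sum())
E
```

```text
[5.72718733e+02 2.07386936e+02 5.52971620e-02] [ 0.2  0.  -0.2  0.2 -0.2 -0.2  0.2 -0. ]
mark -0.3299999999999996 -0.11999999999999944 -0.22499999999999956
line -0.11339463456251726
```

```bash
python3 - <<'E'
from h import *
def pca(im,ci,box,bright,z):
    u0,v0,u1,v1=box; s=6
    W=cv2.resize(im[v0:v1,u0:u1].max(2),None,fx=s,fy=s,interpolation=2)
    m=(W>150) if bright else (W<90)
    n,l,stt,c=cv2.connectedComponentsWithStats(m.astype(np.uint8)); 
    i=1+stt[1:,4].argmax(); ys,xs=np.nonzero(l==i)
    X=np.array([ray([(x+.5)/s-.5+u0,(y+.5)/s-.5+v0],ci,z)[:2] for x,y in zip(xs[::3],ys[::3])])
    c=X.mean(0); d=np.linalg.svd(X-c)[2][0] if len(X)<2000 else None; d=d*np.sign(d[0]); a=(X-c)@d
    return c.round(2),np.arctan2(d[1],d[0]).round(3),np.ptp(a).round(1),len(X)
a=np.load('ci8.npz');ci=viewer.camera_info('wrist');ci['R']=a['R'];ci['t']=a['t'];im=cv2.imread('pics/w8.png')
print('line8',pca(im,ci,(256,75,269,112),True,102))
print('lug8',pca(im,ci,(260,54,276,73),False,63))
a=np.load('ci7.npz');ci['R']=a['R'];ci['t']=a['t'];im=cv2.imread('pics/w7.png')
print('line7',pca(im,ci,(230,85,256,108),True,102))
print('lug7',pca(im,ci,(258,54,274,76),False,63))
# handle direction in both: edges at mid-height rows
E
```

```text
line8 (array([582.73, 206.15]), np.float64(-0.125), np.float64(24.8), 1259)Traceback (most recent call last):
  File "<stdin>", line 13, in <module>
  File "<stdin>", line 9, in pca
TypeError: 'NoneType' object is not subscriptable
```

```bash
python3 - <<'E'
from h import *
from itertools import product
for k,box in (('8',(260,54,276,76)),('7',(258,54,274,76))):
    a=np.load(f'ci{k}.npz');ci=viewer.camera_info('wrist');ci['R']=a['R'];ci['t']=a['t'];im=cv2.imread(f'pics/w{k}.png')
    u0,v0,u1,v1=box;W=im[v0:v1,u0:u1].max(2).astype(float)
    # rows: subpixel centroid of darkness -> lug centreline
    pts=[]
    for v in range(v0,v1):
        d=np.clip(110-W[v-v0],0,None)
        if d.sum()>120: pts.append((v,(d*np.arange(u0,u1)).sum()/d.sum(),round(d.sum())))
    print(k,[(v,round(u,1),s,ray([u,v],ci,63)[:2].round(1).tolist()) for v,u,s in pts])
# handle direction, both pictures
for k in '78':
    a=np.load(f'ci{k}.npz');ci=viewer.camera_info('wrist');ci['R']=a['R'];ci['t']=a['t'];im=cv2.imread(f'pics/w{k}.png').max(2).astype(float)
    X=[]
    for v in range(165,225):
        r=im[v,225:290]; t=r<60; xs=np.nonzero(t)[0]+225
        if len(xs)>15: X.append(ray([(xs.min()+xs.max())/2,v],ci,46)[:2])
    X=np.array(X); f=np.polyfit(X[:,0],X[:,1],1); print('handle',k,np.arctan(f[0]),np.polyval(f,572))
E
```

```text
8 [(54, np.float64(267.4), 470, [615.3, 202.8]), (55, np.float64(267.3), 547, [614.5, 202.8]), (56, np.float64(267.6), 735, [613.8, 202.5]), (57, np.float64(268.0), 897, [613.0, 202.0]), (58, np.float64(268.6), 892, [612.3, 201.4]), (59, np.float64(269.4), 724, [611.6, 200.7]), (60, np.float64(269.2), 694, [610.8, 200.8]), (61, np.float64(269.0), 683, [610.0, 201.0]), (62, np.float64(268.8), 701, [609.2, 201.1]), (63, np.float64(268.6), 726, [608.4, 201.2]), (64, np.float64(268.3), 689, [607.6, 201.3]), (65, np.float64(268.0), 665, [606.8, 201.5]), (66, np.float64(268.0), 673, [606.0, 201.5]), (67, np.float64(267.6), 707, [605.2, 201.7]), (68, np.float64(267.2), 654, [604.3, 202.0]), (69, np.float64(267.1), 666, [603.5, 202.0]), (70, np.float64(267.0), 682, [602.7, 202.0]), (71, np.float64(266.7), 709, [601.9, 202.2]), (72, np.float64(266.4), 633, [601.1, 202.4]), (73, np.float64(266.8), 580, [600.3, 202.0]), (74, np.float64(267.4), 415, [599.5, 201.4]), (75, np.float64(264.2), 131, [598.5, 204.1])]
7 [(54, np.float64(265.4), 523, [614.1, 204.7]), (55, np.float64(265.5), 661, [613.4,
[... 235 characters left out ...]
.5]), (61, np.float64(266.2), 707, [608.8, 203.7]), (62, np.float64(266.1), 687, [608.0, 203.7]), (63, np.float64(265.8), 694, [607.2, 203.8]), (64, np.float64(265.6), 707, [606.4, 204.0]), (65, np.float64(265.2), 673, [605.5, 204.2]), (66, np.float64(265.0), 684, [604.7, 204.3]), (67, np.float64(265.0), 683, [604.0, 204.2]), (68, np.float64(264.8), 680, [603.1, 204.3]), (69, np.float64(264.6), 686, [602.3, 204.5]), (70, np.float64(264.2), 658, [601.5, 204.7]), (71, np.float64(264.1), 687, [600.7, 204.8]), (72, np.float64(264.0), 678, [599.9, 204.8]), (73, np.float64(264.9), 451, [599.2, 203.9])]
handle 7 0.07529389396405449 208.54228568361157
handle 8 0.055747421576437625 207.49224638986033
```

The control slipped about 0.02 rad clockwise within its play during the turn, leaving the pointer about 0.035 rad short. I'll make a small corrective turn.

```bash
python3 - <<'E'
from h import *
A=[572.5,207.5]
robot.movep([*A,150],down(-.125)); robot.hold(.2)
robot.servo_line([*A,74],feed=80); robot.hold(.2); st()
grip(0.0,12); st()
for b in (-.145,-.165): robot.servo_line([*A,74],rotation=down(b))
robot.hold(.3); o=st(); R=Ro.from_rotvec(o['tcp_rot']).as_matrix(); print('yaw',np.arctan2(R[1,0],R[0,0]))
grip(0.45); robot.servo_line([*A,150],feed=150)
robot.movep([492,203,165],down(.0775)); robot.hold(.3); o=st()
ci=look(['tape_measure_centre'],'w9.png'); np.savez('ci9.npz',R=ci['R'],t=ci['t'])
im3=cv2.imread('pics/w9.png'); im=im3.max(2).astype(float)
X=[]
for v in range(165,225):
    xs=np.nonzero(im[v,225:290]<60)[0]+225
    if len(xs)>15: X.append(ray([(xs.min()+xs.max())/2,v],ci,46)[:2])
X=np.array(X); f=np.polyfit(X[:,0],X[:,1],1); print('handle',np.arctan(f[0]),np.polyval(f,572))
def cl(rows,u0,u1,dark,z):
    P=[]
    for v in rows:
        r=im[v,u0:u1]; d=np.clip(110-r,0,None) if dark else np.clip(r-100,0,None)
        P.append(ray([(d*np.arange(u0,u1)).sum()/d.sum(),v],ci,z)[:2])
    P=np.array(P); f=np.polyfit(P[:,0],P[:,1],1); return np.arctan(f[0]).round(3),P.mean(0).round(2),np.polyval(f,572.5).round(2)
print('lug',cl(range(60,73),260,277,True,63)); print('line',cl(range(80,106),256,268,False,102))
cv2.imwrite('pics/w9c.png',cv2.resize(im3[40:160,180:340],None,fx=5,fy=5,interpolation=2))
E
```

```text
t 38.45 [572.7 207.7  74.4] F [ 0.6 -0.  -0.8] gw 41.4 gf 0.0 j7 -1.5
t 38.98 [572.6 207.9  74. ] F [ 1.1  2.2 -0.2] gw 14.1 gf 12.0 j7 -1.5
t 39.77 [572.6 207.5  74. ] F [ 1.7  1.  -1.4] gw 13.8 gf 12.0 j7 -1.53
yaw -0.16503477684533693
t 41.73 [492.7 202.6 164.7] F [ 0.4  0.3 -0.2] gw 41.5 gf 0.0 j7 -1.46
tape_measure_centre [(0.94, [565.0, 372.1, 34.7], [90.0, 100.0]), (0.93, [615.3, 81.1, 38.0], [395.0, 69.0])]
handle 0.0474114128261142 206.61708908256225
lug (np.float64(-0.172), array([606.02, 200.73]), np.float64(206.55))
line (np.float64(-0.105), array([582.82, 205.26]), np.float64(206.36))
```

View pics/w9c.png

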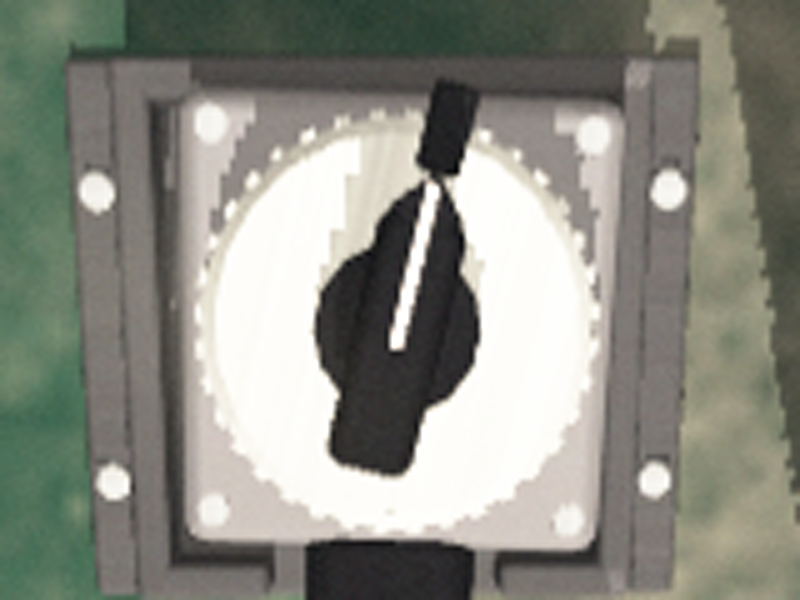

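```bash
python3 - <<'E'
from h import *
for k in '89':
    a=np.load(f'ci{k}.npz');ci=viewer.camera_info('wrist');ci['R']=a['R'];ci['t']=a['t'];im=cv2.imread(f'pics/w{k}.png')
    u0,v0,u1,v1=(256,75,270,112); s=6
    W=cv2.resize(im[v0:v1,u0:u1].max(2),None,fx=s,fy=s,interpolation=2)
    for th in (130,150,180):
        P=[]
        n,l,q,c=cv2.connectedComponentsWithStats((W>th).astype(np.uint8))
        for i in range(1,n):
            ys,xs=np.nonzero(l==i)
            X=np.array([ray([(x+.5)/s-.5+u0,(y+.5)/s-.5+v0],ci,102)[:2] for x,y in zip(xs[::3],ys[::3])])
            if len(X)<150: continue
            d=np.linalg.svd(X-X.mean(0),full_matrices=False)[2][0]; print(k,th,len(X),X.mean(0).round(1),np.arctan(d[1]/d[0]).round(3),np.ptp((X-X.mean(0))@d).round(1),np.ptp((X-X.mean(0))@[-d[1],d[0]]).round(1))
E
```

```text
8 130 1648 [584.6 206.7] -0.006 25.3 7.7
8 130 177 [594.2 201.8] 0.486 5.3 2.6
8 150 270 [593.9 209.3] -1.038 6.0 3.3
8 150 1259 [582.7 206.1] -0.125 24.8 2.6
8 180 243 [594.  209.4] -1.04 6.0 3.2
8 180 1112 [582.7 206.2] -0.127 24.6 2.4
9 130 1853 [585.5 206. ] 0.021 25.3 9.1
9 150 1727 [585.6 206. ] 0.025 25.2 9.0
9 180 431 [593.5 208.8] -0.962 8.4 4.7
9 180 1121 [582.7 205.1] -0.165 24.6 2.4
```

The pointer line is at -0.165 rad and the lug at -0.16 to -0.17 rad, so they are in line.

```bash
python3 -c "
from h import *
print(robot.job_done()); st()"
```

```text
the job is handed in; nothing more can be done
None
the job is handed in; nothing more can be done
```

I've handed the job in at about 42 s: the tape measure stands upright on the bench clear of the cradle, the hand control lies flat in the cradle with its handle out through the gap, and the pointer is in line with the wide knob's lug to within about 0.01 rad.

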